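# Shift the bench gearbox into third

### The job

Put the bench gearbox into third gear: with your fingertips, push its lever along the H-shaped gate to neutral, across to the right-hand side, and then forward until it is fully home in the far right slot (three dots). Push the ball knob gently from the side without gripping it, do not go into the near right slot (fourth), and leave the loose things round the gearbox alone. Finish with the hand clear of the lever.

Things in the scene. Friction and masses are not known exactly. Their poses are not given: they have to be found in the camera images.
- gearbox: Bench gearbox fixed to the table: grey housing 130x130 mm, 154 mm square foot, gate plate on top (85 mm high), motor sticking out 67 mm at the far side (80 mm high), short output shaft at the right. Origin: centre of the underside. x points forward to the motor, y left, z up; turned up to 0.42 rad from the world axes. Directions below are the gearbox's own.
- gate (a point): Centre of the H gate, on the plate's upper face, axes as the gearbox. Two fore-and-aft slots 14 mm wide at y = +23 and -23 mm, from x = -27 to +27 mm, joined by a cross channel 14 mm wide at x = 0 (neutral). Slot ends have punched dots: 1 far left, 2 near left, 3 far right, 4 near right. The 8 mm stem of the lever stands in the gate and cannot leave the slots; slot ends stop it softly.
- slot3 (a point): Where the lever's stem passes the plate when fully home in the third slot: far right end of the gate (x = +23, y = -23 mm from the gate's centre), on the plate's upper face.
- pivot (a point): Pivot of the lever inside the housing, 55 mm below the gate's centre, 30 mm above the table.
- knob (a point): Centre of the lever's black ball knob, 36 mm in diameter, 125 mm from the pivot: 155 mm above the table when upright, 137 to 145 mm in the columns. From the pivot, in gearbox axes: x = 125 sin(fore), y = -125 sin(across) cos(fore), z = 125 cos(across) cos(fore) mm. A sideways push of 2 to 3 N moves it; it stays where it is left. Push with the tips 3 to 20 mm below its centre.
- lever_across (a joint): Sideways lean of the lever, rad: 0 upright, positive to the gearbox's right (-y). About -0.40 in the middle of the left column (wall at -0.44), +0.40 in the right column (wall at +0.44). Starts in the left column.
- lever_fore (a joint): Fore-and-aft lean of the lever, rad: 0 neutral, positive forward (+x). The cross channel passes it only between about -0.05 and +0.05; slot ends stop it at about +0.36 and -0.36. Starts anywhere in the left column: in slot 1, in neutral or in slot 2.
- posts_tall: black upright post holder with a grey thumbscrew, 25x32x82, standing to the right of the gearbox; loose; origin at the centre of its underside; to be left alone (sizes in mm)
- box_dark: small closed dark box, 50x60x30, to the left of the gearbox; loose; origin at the centre of its underside; to be left alone (sizes in mm)
- stage_flat: flat square black stage with grey top, 58x58x17, behind the gearbox on the left; loose; origin at the centre of its underside; to be left alone (sizes in mm)
- roll_black: roll of black tape lying flat, 75x75x19, behind the gearbox on the right; loose; origin at the centre of its underside; to be left alone (sizes in mm)
- key_hex: black L-shaped hex key, 93x31x6, lying on the table well to the right; loose; origin at the centre of its underside; to be left alone (sizes in mm)
- post_short: grey steel post holder, 24x31x45, standing well to the right; loose; origin at the centre of its underside; to be left alone (sizes in mm)
- vee_block: black block with a V notch, 32x50x26, well to the right; loose; origin at the centre of its underside; to be left alone (sizes in mm)

How it is judged:
By the outcome, as a careful person would: the job done as asked, in the order asked, and still so for the second after the job is handed in, with the robot touching nothing.
It also fails if it takes over 59 s, if anything falls off the work surface, if the arm or the gripper's body presses on something with over 40 N, if the wrist force passes 120 N, or if a joint passes its speed limit or range.

### The arm

A 6-joint arm with a two-finger parallel gripper is mounted at the origin on a cart in front of the work surface, level with it; the furniture and walls round the work are solid. World frame = base frame: x ahead of the robot, y to its left, z up, the work surface at z = 0. Lengths are in m, angles in rad, forces in N, time in s.
With the tool pointing down it reaches from about 0.25 to 0.8 m from the base axis. Payload 3.9 kg.
Tool frame: the origin (TCP) lies at the very end of the fingers, on their centre line; the grasp point (between the pads) lies 19 mm behind it; x points along the fingers, z is the direction in which the jaws open and shut, and the axes are right-handed (so a half turn about x gives the same grasp; the last joint's range is limited). The gripper opens to 85 mm and grips with 20 to 120 N. Pads are 22 mm wide; open, the fingers measure 114 mm over their backs; the gripper's body (76 mm by 85 mm) begins 54 mm behind the grasp point. The pads swing forward as they close: fully open they stand 13 mm farther back than shut.
Start: joints at [-1.143, 0.26, -0.138, 1.173, 0, 1.571], TCP at [0.218, -0.478, 0.231] pointing down, gripper open.
Joint ranges: [-2.78, 2.78], [-0.83, 1.72], [-1.28, 1.37], [-1.9, 2.12], [-1.57, 1.48], [-3.14, 3.14]. Speed limits (rad/s): [2.57, 2.57, 3.14, 3.14, 3.14, 3.14].

### API

Orientations are given as a unit quaternion [x, y, z, w].
In Python, from bench import status, optics, r gives the robot as it stands.
- The arm moves only by the tool step_arm, never from a script. Its argument "deltas" is a list of rows, each a list of 2 entries, a list of its own where there are three numbers: the shift along the tool's x, y, z in mm, then the turn about the tool's x in rad. A call has 1 to 5 rows; each row shifts and turns the commanded pose from where the row before left it, along the tool's axes as they then stand; what a row does not reach is not made up. A row lasts 1/10 s, in which the tool goes at most 50 mm and 8.59 degrees, less where a joint would pass 70% of its speed; a pose out of reach is approached as far as the arm can. A call is refused whole if a number of a shift passes 50 or a number of a turn 0.15, either way. A call with a gripper value outside its range is refused whole. "hand" is the gripper command: -1 is shut, 1 is fully open, values between are in proportion, set as the call begins (left out, the last holds). The fingers move at their own pace and stop on an object; "grip_force" is the grip in N (left out, the last holds). Time passes only in rows, so rows that do not move let the fingers close. It gives the time, the measured TCP pose, the force and the opening at its end, in the units of the state.
- status.sense(): the state, without advancing time (a new reading comes with each control period).
- optics.read_camera(name): name is "side" or "top"; returns a dict with "frame" (400x640x3 uint8, blue, green, red), "z_map" (400x640 float32, m along the optical axis (not along the pixel's ray), 0 where there is no reading), "vertical_fov" (degrees; the focal length in pixels is half the picture's height over the tangent of half this angle, whatever the lens; pixels are square), "cx", "cy" (the principal point, pixels), "cam_to_world" (4x4, takes a point from camera to world coordinates). Camera axes: x right, y down, z forward; pixel columns grow to the right and rows downward; lengths in m; the calibration is good to about 2 mm. A picture is of the moment at which its call begins.
- r.sign_off(): hands the job in, once; it reports no verdict.
The state is a dict: "time_s": time; "joint_positions": joint angles; "joint_velocities": joint speeds; "effort": joint torques, N m; "position": TCP position; "orientation": TCP orientation; "ft_force": force on the tool from outside, world axes, zero at the start; "wrist_torque": the same for the moment, N m; "opening": finger opening in m.
Only numpy, scipy, OpenCV 4.12 (cv2) and the standard library are available. Lean on these libraries where they do the work, as an engineer would, in place of code of your own. Each camera call takes 0.05 s, during which the arm holds its last target.

## Working session

There is one attempt and no reset: what is moved stays moved. The work goes in short steps, Python scripts to look and compute and a tool call to move; the robot and the scene stay as the last step left them, time stands still between calls to the robot, and variables do not carry over. Pictures are saved under pics/ and viewed, and the job is handed in when it is done.

Besides the shell and the picture viewer there is one more tool, called after "Call:" as name(argument=value, ...) on one line, values as JSON. step_arm: Moves the arm, as the interface text tells. Its arguments: {"type":"object","properties":{"deltas":{"type":"array"},"hand":{"type":"number"},"grip_force":{"type":"number"}},"required":["deltas"]}

```bash
ls; mkdir -p pics
python3 - <<'E'
from bench import status, optics, r
import cv2,numpy as np
s=status.sense()
for k,v in s.items(): print(k,np.round(v,4))
for n in("side","top"):
    d=optics.read_camera(n); cv2.imwrite(f"pics/{n}0.png",d["frame"]); np.savez(f"{n}0.npz",**d)
    print(n,d["vertical_fov"],d["cx"],d["cy"]); print(np.round(d["cam_to_world"],4))
E
```

```text
pics
time_s 0.0
joint_positions [-1.143   0.2607 -0.1394  1.1727 -0.      1.5708]
joint_velocities [-0.0006 -0.0008 -0.0001 -0.0024  0.0011  0.0004]
effort [-3.20000e-03 -4.05675e+01  2.53925e+01  1.88000e-02 -3.00000e-04
 -0.00000e+00]
position [ 0.2175 -0.4771  0.2305]
orientation [ 0.3828  0.5953 -0.3821  0.5942]
ft_force [-0.1695 -0.4876 -0.7189]
wrist_torque [-0.0508  0.0557  0.0135]
opening 0.0855
side 49.95245954775379 325.2147214214007 198.49396717938131
[[ 0.999  -0.0394  0.0191  0.5462]
 [-0.0387 -0.5922  0.8048 -0.9525]
 [-0.0204 -0.8048 -0.5932  0.7712]
 [ 0.      0.      0.      1.    ]]
top 48.81132663749236 310.9405427798152 197.52024465754903
[[ 3.000e-04 -9.921e-01  1.253e-01  4.387e-01]
 [-9.996e-01  3.100e-03  2.650e-02 -6.670e-02]
 [-2.670e-02 -1.252e-01 -9.918e-01  1.290e+00]
 [ 0.000e+00  0.000e+00  0.000e+00  1.000e+00]]
```

View pics/side0.png

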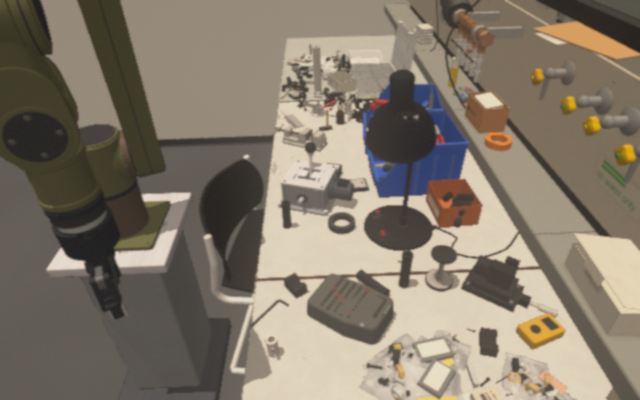

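View pics/top0.png

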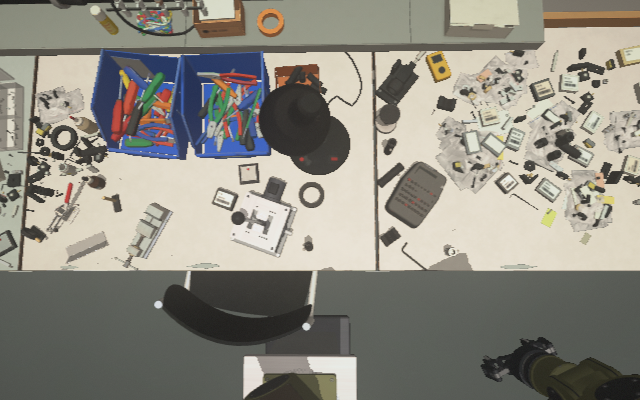

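```bash
cat > h.py <<'E'
import numpy as np,cv2
def ld(n): 
    return dict(np.load(n))
def f(d): return 200/np.tan(np.radians(float(d["vertical_fov"]))/2)
def ray(d,u,v):
    T=d["cam_to_world"];k=f(d)
    return T[:3,3],T[:3,:3]@np.array([(u-d["cx"])/k,(v-d["cy"])/k,1.])
def onz(d,u,v,z):
    o,r=ray(d,u,v); return o+r*(z-o[2])/r[2]
def dep(d,u,v):
    o,r=ray(d,u,v); return o+r*d["z_map"][int(round(v)),int(round(u))]
def proj(d,p):
    T=d["cam_to_world"];q=T[:3,:3].T@(np.array(p)-T[:3,3]);k=f(d)
    return q[0]/q[2]*k+float(d["cx"]),q[1]/q[2]*k+float(d["cy"])
def crop(d,x0,x1,y0,y1,s,fn):
    c=d["frame"][y0:y1,x0:x1]; cv2.imwrite(fn,cv2.resize(c,None,fx=s,fy=s,interpolation=cv2.INTER_CUBIC))
E
python3 - <<'E'
from h import *
t=ld("top0.npz");s=ld("side0.npz")
crop(t,205,335,150,260,6,"pics/tc.png")
crop(s,260,390,125,235,6,"pics/sc.png")
for y in range(176,262,6): print(y,[round(float(dep(t,x,y)[2])*1000) for x in range(208,332,6)])
E
```

```text
176 [-1, -2, -1, 3, 3, 2, 12, 14, 14, 2, -2, 2, 0, 3, 2, -1, 5, 4, 4, 1, -2]
182 [0, -5, -1, 2, 4, 0, 14, 11, 10, 0, 55, 66, 66, 3, -1, 5, -1, 21, 5, 4, 0]
188 [-3, 0, 0, -1, -2, 0, 1, -2, 0, 2, 83, 79, 59, -1, -4, -2, 20, -1, 9, 1, 2]
194 [-2, 4, 35, 29, 29, 1, 1, 82, 11, 6, 69, 76, 55, -1, 0, 19, 0, 2, -1, 19, 8]
200 [6, 29, 32, 31, 30, -2, 84, 84, 90, 83, 87, 70, -2, 1, 3, 1, 19, -2, -1, 21, -3]
206 [4, -1, 32, 32, 23, 4, 83, 82, 89, 87, 88, 86, 87, 11, -3, 1, 1, 22, 17, 4, -3]
212 [-1, 3, 5, -1, 0, 154, 88, 84, 17, 84, 85, 88, 87, 85, 9, -1, 2, 1, 1, 1, 6]
218 [-1, -2, 1, -1, 158, 163, 131, 15, 11, 85, 13, 84, 83, 74, 7, -5, 4, 0, -1, 2, 1]
224 [3, -1, 3, -6, 7, 147, 84, 14, 89, 44, 20, 84, 89, 19, 0, 1, 0, 3, 4, 0, 1]
230 [2, 0, 1, 1, 92, 81, 84, 87, 89, 84, 87, 87, 84, 50, -1, -2, 2, 2, 0, 3, 0]
236 [-1, 1, 2, 4, 86, 88, 87, 83, 89, 1290, 83, 84, 60, 4, -2, -2, 3, -3, -5, 0, -1]
242 [-2, 3, 3, 0, 1, 12, 7, 85, 81, 87, 84, 85, 11, 1, -1, 2, -4, 83, 0, -2, 1]
248 [-1, -2, 3, 4, -1, 0, 0, 0, 10, 88, 86, 85, 9, -4, -1, 0, 81, 81, -2, 1, 1]
254 [-1, -4, 1, 2, -1, -2, 1, 1, -1, 1, 2, 15, 0, 2, 0, 2, 9, 3, 0, 0, -1]
260 [-2, -3, 1, -1, -5, -1, -3, 1, -2, 1, -5, 2, -3, 2, 2, -5, -2, -2, 3, 3, 2]
```

View pics/tc.png

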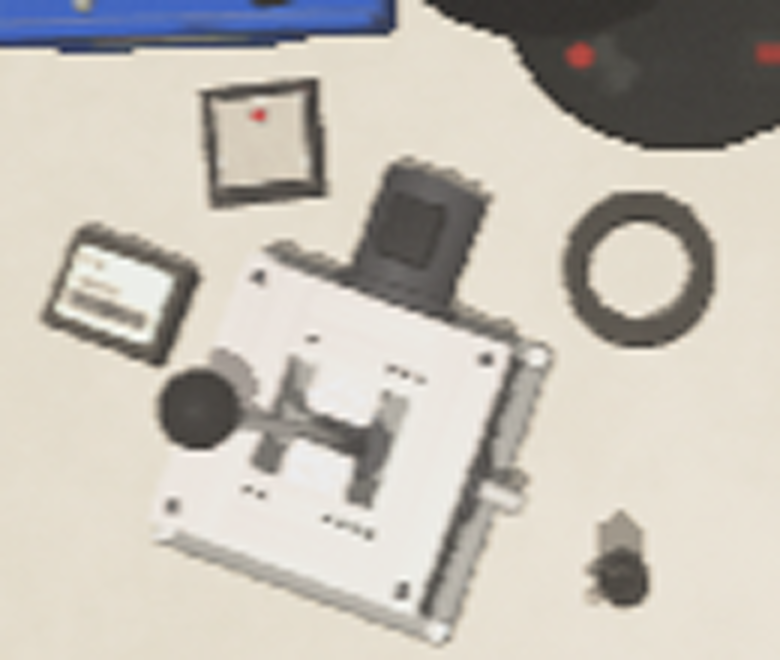

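View pics/sc.png

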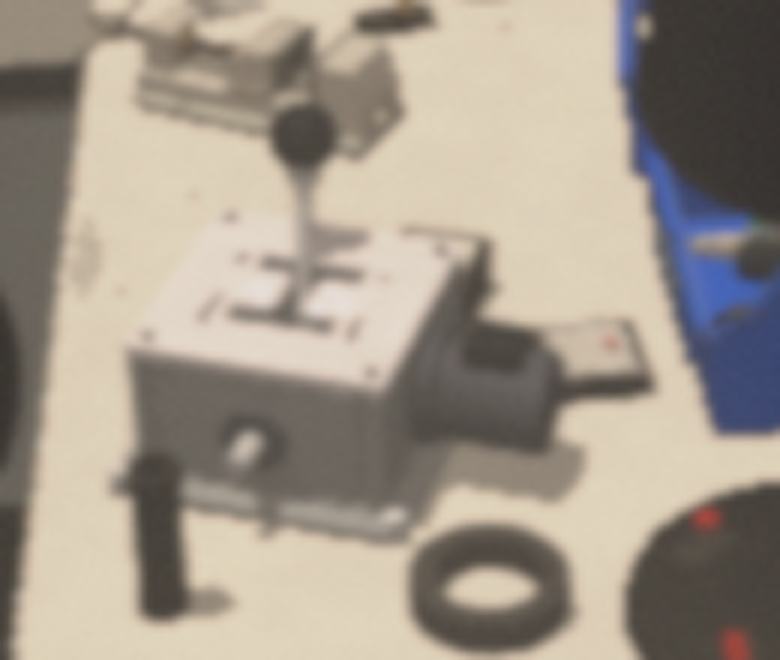

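```bash
cat >> h.py <<'E'
def blob(d,c,rad,thr):
    # dark blob centroid near c
    g=d["frame"].max(2); m=(g<thr).astype(np.uint8)
    n,l,st,ce=cv2.connectedComponentsWithStats(m)
    return m
def tri(a,ua,b,ub):
    o1,r1=ray(a,*ua);o2,r2=ray(b,*ub)
    A=np.stack([r1,-r2],1);k,*_=np.linalg.lstsq(A,o2-o1,rcond=None)
    return (o1+k[0]*r1+o2+k[1]*r2)/2,np.linalg.norm(o1+k[0]*r1-o2-k[1]*r2)
E
python3 - <<'E'
from h import *
t=ld("top0.npz");s=ld("side0.npz")
cv=lambda c,x0,y0:((c[0]+.5)/6-.5+x0,(c[1]+.5)/6-.5+y0)
sc=[cv(c,205,150) for c in [(258,277),(486,358),(402,590),(172,505)]]
P=np.array([onz(t,*c,0.085) for c in sc]);print(np.round(P,4))
print([round(float(np.linalg.norm(P[i]-P[i-1])),4) for i in range(4)])
c=P.mean(0);x=(P[0]+P[1]-P[2]-P[3])[:2];y=(P[0]+P[3]-P[1]-P[2])[:2]
print("c",c,np.arctan2(x[1],x[0]),np.arctan2(-y[0],y[1]))
ss=[cv(c,260,125) for c in [(443,250),(371,371),(148,336),(232,216)]]
Q=np.array([onz(s,*c,0.085) for c in ss]);print(np.round(Q,4),Q.mean(0))
q=(Q[0]+Q[1]-Q[2]-Q[3]);print(np.arctan2(q[1],q[0]))
k,e=tri(t,cv((200,409),205,150),s,cv((302,137),260,125));print("knob",k,e)
for d,n,cc in((t,"t",cv((200,409),205,150)),(s,"s",cv((302,137),260,125))):
    g=d["frame"].max(2);x0,y0=int(cc[0])-9,int(cc[1])-9
    print(n,x0,y0);print(g[y0:y0+20,x0:x0+20])
E
```

```text
[[0.5964 0.141  0.085 ]
 [0.5586 0.0353 0.085 ]
 [0.4529 0.0727 0.085 ]
 [0.4915 0.1785 0.085 ]]
[0.1114, 0.1122, 0.1121, 0.1126]
c [0.52484435 0.10690855 0.085     ] -0.34181859084626265 -0.3465900306554611
[[0.5991 0.1396 0.085 ]
 [0.5599 0.0361 0.085 ]
 [0.4544 0.0727 0.085 ]
 [0.4933 0.1798 0.085 ]] [0.5266761  0.10704941 0.085     ]
-0.34853713383399454
knob [0.53099197 0.15533546 0.14339353] 0.0005370971576764539
t 228 208
[[104 105 101  86  69 152 218 230 231 231 232 226 195 169 168 217 235 235
  234 235]
 [ 98 103  93  78  87 195 230 230 230 231 231 214 176 165 163 164 166 217
  234 236]
 [211 148  88  71 119 208 231 231 231 231 232 214 174 164 163 164 164 164
  217 236]
 [228 227 212 190 218 231 231 216 169 144 144 140 154 164 165 164 163 163
  167 219]
 [229 229 229 230 231 197 145 114  76  75  74  73  81 116 151 163 162 163
  165 219]
 [229 230 230 231 197 110  75  74  73  74  74  72  72  71  94 143 163 164
  164 168]
 [230 230 231 216 145  74  74  74  73  75  74  73  74  72  73  94 142 165
  165 167]
 [230 230 231 183  89  73  74  74  74  76  75  74  74  73  71  71 134 16
[... 2044 characters left out ...]
 134 153
  159 155]
 [222 222 221 219 201 158 110  82  74  73  73  75  75  79 100 129 152 158
  151 147]
 [222 221 221 220 214 188 146 104  82  78  76  75  81 100 134 171 193 188
  173 169]
 [221 221 221 221 220 210 183 140 107  92  89  89 102 134 174 203 216 214
  208 206]
 [220 221 220 221 220 218 206 173 136 117 112 113 129 165 199 217 220 220
  220 219]
 [221 221 220 220 220 220 215 192 157 134 128 131 148 180 211 219 221 221
  221 221]
 [221 220 221 220 221 221 217 205 177 153 140 145 165 194 216 220 221 221
  221 221]
 [221 221 222 222 221 221 220 214 195 168 151 159 185 209 219 221 222 222
  222 222]
 [221 222 222 222 222 221 220 218 204 178 160 168 194 215 221 222 223 222
  223 222]]
```

```bash
cat >> h.py <<'E'
from scipy.spatial.transform import Rotation as Ro
C=np.array([.5255,.107]);YAW=-.345
GX=np.array([np.cos(YAW),np.sin(YAW)]);GY=np.array([-GX[1],GX[0]])
def g2w(x,y): return C+x*GX+y*GY
def w2g(p): q=np.array(p[:2])-C; return np.array([q@GX,q@GY,p[2]])
def st():
    from bench import status
    s=status.sense();R=Ro.from_quat(s["orientation"]).as_matrix()
    return s,R
def need(x,y,z):
    s,R=st(); w=np.array([*g2w(x,y),z]); print("t",s["time_s"],"g now mm",np.round(w2g(s["position"])*1000,1),"tool delta mm",np.round(R.T@(w-s["position"])*1000,1),"F gbx",np.round([s["ft_force"][:2]@GX,s["ft_force"][:2]@GY,s["ft_force"][2]],1))
E
python3 - <<'E'
from h import *
s,R=st();print(np.round(R,3))
for i in (1,2): print(np.arctan2(R[1,i],R[0,i]))
t=ld("top0.npz")
for u,v in((293,115),(310,100),(270,120),(300,130),(320,150)):print(dep(t,u,v))
sd=ld("side0.npz")
for u,v in((400,130),(400,80),(408,200),(370,130),(400,158)):print(dep(sd,u,v))
need(-.08,.047,.25)
E
```

```text
[[-0.001  0.91   0.415]
 [ 0.002  0.415 -0.91 ]
 [-1.     0.    -0.002]]
0.4278180585039882
-1.1429782342307093
[ 0.73443503 -0.00332521  0.37026875]
[ 0.74559147 -0.04178678  0.43194059]
[0.7379135  0.05193524 0.32443914]
[ 0.7115945  -0.01662155  0.33335272]
[ 0.7385135  -0.05939004  0.02640577]
[ 0.74281858 -0.07230873  0.3092802 ]
[ 0.73444116 -0.06509947  0.42539449]
[ 0.78117075 -0.06929027  0.10486832]
[ 0.68158839 -0.01707952  0.28326977]
[ 0.74650682 -0.08340938  0.24106319]
t 0.1 g now mm [ -92.2 -653.8  230.6] tool delta mm [ -18.6  498.1 -493.2] F gbx [ 0.7 -0.5  0.3]
```

Run:
```python
from h import *
t=ld("top0.npz")
for u,v in((170,290),(200,308),(240,320),(300,318),(306,310),(280,290)):print(np.round(dep(t,u,v),3))
```

```text
[ 0.323  0.417 -0.119]
[ 0.264  0.327 -0.145]
[ 0.225  0.201 -0.165]
[ 0.244  0.003 -0.076]
[ 0.263 -0.014 -0.12 ]
[ 0.312  0.083 -0.269]
```

Call:
step_arm(deltas=[[[0, 0, 0], -0.14], [[0, 0, 0], -0.14], [[0, 0, 0], -0.14], [[0, 0, 0], -0.14], [[0, 0, 0], -0.14]], hand=-1)

```text
time_s: 0.6
position: [0.2176, -0.4773, 0.2308]
orientation: [0.154, 0.691, -0.153, 0.69]
ft_force: [0.6, 0.5, 0.4]
opening: 0.0125
```

Chair is below the table level, so the path is clear.

Call:
step_arm(deltas=[[[0, 0, 0], -0.1], [[0, 40, 0], 0], [[0, 50, 0], 0], [[0, 50, 0], 0], [[0, 50, 0], 0]])

```text
time_s: 1.1
position: [0.2816, -0.2969, 0.2309]
orientation: [0.121, 0.697, -0.121, 0.697]
ft_force: [1.1, -0.6, 0.7]
opening: -0.0003
```

Call:
step_arm(deltas=[[[0, 50, 0], 0], [[0, 50, 0], 0], [[0, 50, 0], 0], [[0, 50, 0], 0], [[0, 50, 0], 0]])

```text
time_s: 1.6
position: [0.3658, -0.0614, 0.2313]
orientation: [0.121, 0.697, -0.121, 0.697]
ft_force: [2.4, -1.7, -0.2]
opening: 0.0001
```

Run:
```python
from h import *
s,R=st();print(np.round(R,3),s["joint_positions"],s["opening"])
need(-.07,.047,.2)
```

```text
[[ 0.     0.337  0.942]
 [-0.     0.942 -0.337]
 [-1.    -0.     0.   ]] [-1.66107686e-01 -5.68096790e-03 -4.54447844e-01  1.12169265e+00
 -1.31240029e-04  1.74803506e+00] 5.893790540494075e-05
t 1.6 g now mm [ -93.4 -212.5  231.3] tool delta mm [ 31.3 259.4  23.8] F gbx [ 2.8 -0.8 -0.2]
```

Call:
step_arm(deltas=[[[0, 50, 0], 0], [[0, 50, 0], 0], [[0, 50, 0], 0], [[0, 50, 0], 0], [[20, 50, 0], 0]])

```text
time_s: 2.1
position: [0.4506, 0.1718, 0.2143]
orientation: [0.121, 0.695, -0.119, 0.698]
ft_force: [1.6, -1.2, 0.4]
opening: 0.0001
```

Call:
step_arm(deltas=[[[20, 0, 0], 0], [[20, 0, 0], 0], [[20, 0, 0], 0], [[16, 0, 0], 0], [[0, 0, 0], 0]])

```text
time_s: 2.6
position: [0.4464, 0.168, 0.1343]
orientation: [0.12, 0.698, -0.122, 0.695]
ft_force: [0.2, 0.6, 0.1]
opening: -0.0
```

Run:
```python
from h import *
from bench import optics
need(-.043,.047,.134)
t=optics.read_camera("top");s=optics.read_camera("side")
crop(t,205,335,150,260,6,"pics/t1.png");crop(s,260,390,125,235,6,"pics/s1.png")
```

```text
t 2.6 g now mm [-95.1  30.6 134.3] tool delta mm [ 0.  16.2 52.1] F gbx [0.  0.6 0.1]
```

View pics/s1.png

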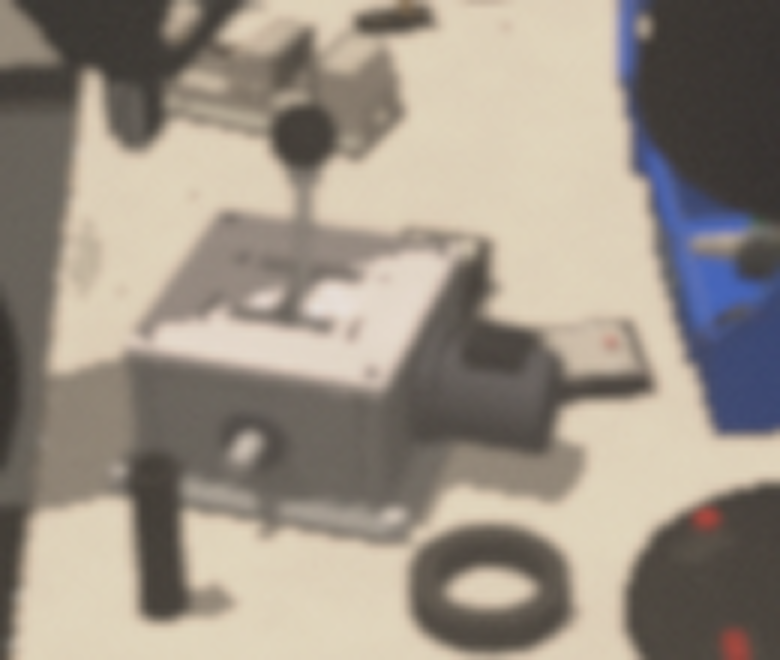

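View pics/t1.png

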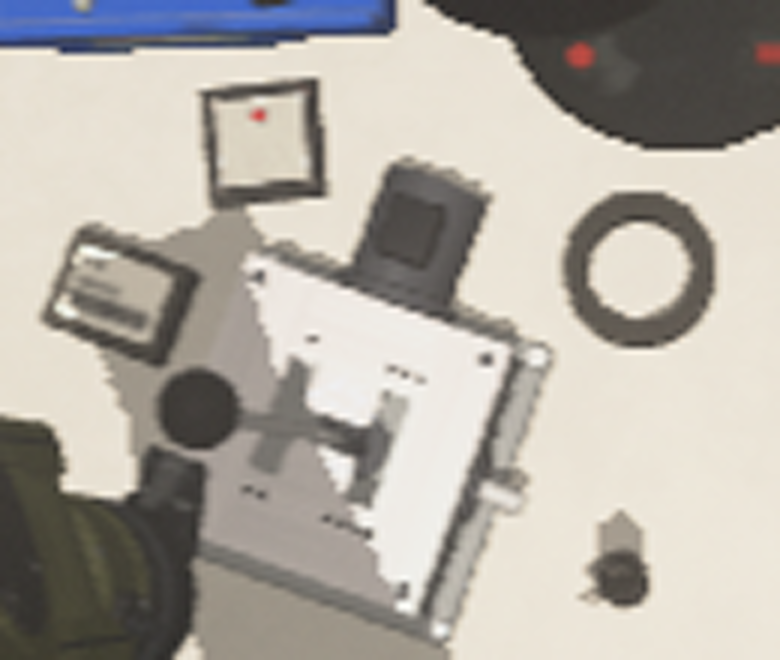

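Call:
step_arm(deltas=[[[0, 16, 0], 0], [[0, 0, 15], 0], [[0, 0, 15], 0], [[0, 0, 5], 0], [[0, 0, 3], 0]])

```text
time_s: 3.2
position: [0.4909, 0.1707, 0.1369]
orientation: [0.121, 0.697, -0.121, 0.697]
ft_force: [0.7, 1.2, -0.6]
opening: 0.0001
```

Run:
```python
from h import *
need(-.043,.047,.134)
```

```text
t 3.2 g now mm [-54.1  48.2 136.9] tool delta mm [ 2.9 -1.2 11.1] F gbx [ 0.3  1.4 -0.6]
```

Call:
step_arm(deltas=[[[0, 0, 3], 0], [[0, 0, 3], 0], [[0, 0, 3], 0]])

```text
time_s: 3.5
position: [0.4982, 0.1679, 0.1367]
orientation: [0.121, 0.697, -0.121, 0.697]
ft_force: [1.0, -0.1, -0.0]
opening: 0.0002
```

```bash
cat > look.py <<'E'
from h import *
from bench import optics
import sys
n=sys.argv[1]; need(-.043,.047,.134)
t=optics.read_camera("top");s=optics.read_camera("side")
np.savez(f"t{n}.npz",**t);np.savez(f"s{n}.npz",**s)
a=t["frame"][150:260,205:335];b=s["frame"][125:235,260:390]
im=np.hstack([cv2.resize(x,(400,400*110//130),interpolation=cv2.INTER_CUBIC) if 0 else cv2.resize(x,None,fx=3.05,fy=3.05,interpolation=cv2.INTER_CUBIC) for x in(a,b)])
cv2.imwrite(f"pics/l{n}.png",im)
E
python3 look.py 2
```

```text
t 3.5 g now mm [-46.3  48.  136.7] tool delta mm [ 2.7 -1.   3.3] F gbx [ 0.9  0.3 -0. ]
```

View pics/l2.png

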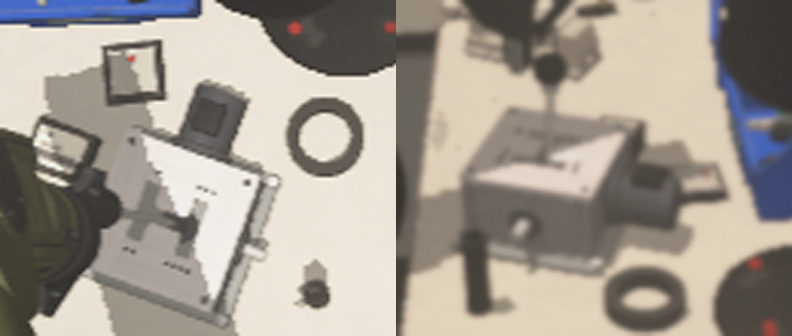

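Call:
step_arm(deltas=[[[0, 0, 2], 0], [[0, 0, 2], 0]])

```text
time_s: 3.8
position: [0.5016, 0.1668, 0.1367]
orientation: [0.121, 0.697, -0.12, 0.696]
ft_force: [-2.9, 0.1, 0.7]
opening: -0.0
```

Call:
step_arm(deltas=[[[0, 0, 2], 0], [[0, 0, 2], 0]])

```text
time_s: 4.0
position: [0.5057, 0.1656, 0.1369]
orientation: [0.121, 0.697, -0.12, 0.697]
ft_force: [-3.3, 1.8, 2.3]
opening: 0.0002
```

Call:
step_arm(deltas=[[[0, 0, 2], 0], [[0, 0, 1], 0]])

```text
time_s: 4.2
position: [0.5088, 0.1644, 0.1368]
orientation: [0.121, 0.697, -0.121, 0.697]
ft_force: [-1.9, 1.3, 2.1]
opening: -0.0
```

```bash
python3 look.py 3;python3 - <<'E'
from h import *
for n in("s2","s3"):
    d=ld(n+".npz");print(d["frame"].max(2)[139:158,294:324])
E
```

```text
t 4.2 g now mm [-35.1  48.4 136.8] tool delta mm [ 2.8 -1.4 -7.9] F gbx [-2.2  0.5  2.1]
[[147 111  97  96  94  93  91  79  70  74  92 104 108 112 122 132 134 122
  118 128 134 135 133 134 134 135 134 133 132 132]
 [128 100  91  96  94  98  95  83  72  77  98 122 138 147 152 154 148 131
  120 127 133 133 135 133 132 132 132 132 131 128]
 [124  99  92  96  93  97  96  84  74  81 107 140 160 169 165 162 151 132
  117 122 130 132 133 134 134 133 133 130 127 125]
 [140 110  94  96  95  96  96  85  74  82 109 138 153 150 135 124 116 105
   97 108 122 131 134 135 133 133 130 128 127 127]
 [148 116  97  96  95  95  95  85  75  78  99 120 121 108  90  80  78  76
   77  87 104 121 132 135 134 133 129 129 134 141]
 [140 116 100  97  95  96  97  86  75  75  86  92  88  78  71  68  69  68
   69  75  87 109 127 135 135 133 128 129 140 151]
 [159 140 116 102  96  95  97  88  79  80  85  78  71  68  68  69  68  70
   68  70  78  99 122 133 136 135 130 124 132 140]
 [200 182 150 118  99  96  98  94  92 104 104  85  70  68  67  68  69  69
   69  69  75  91 115 134 139 136 129 123 126 131]
 [218 209 1
[... 3040 characters left out ...]
221 215 191 150 109  86
   81  79  86 106 140 172 195 205 212 219 223 223]
 [223 222 222 221 222 222 220 220 221 221 222 222 222 220 211 180 137 108
  104 103 110 145 183 207 217 219 221 222 223 222]
 [223 222 221 221 221 220 221 221 221 221 221 222 222 221 216 194 153 127
  123 123 137 169 204 218 220 221 222 221 222 222]
 [222 223 222 221 221 222 221 221 221 221 221 221 221 221 218 203 172 145
  135 139 158 189 214 221 222 222 222 222 222 223]
 [223 222 222 221 220 221 222 222 222 222 221 221 221 221 220 213 192 163
  147 155 182 209 219 222 222 223 222 222 222 222]
 [222 222 222 221 222 221 221 222 222 222 222 221 222 221 221 217 203 172
  154 170 200 218 222 222 223 222 222 222 222 222]]
```

View pics/l3.png

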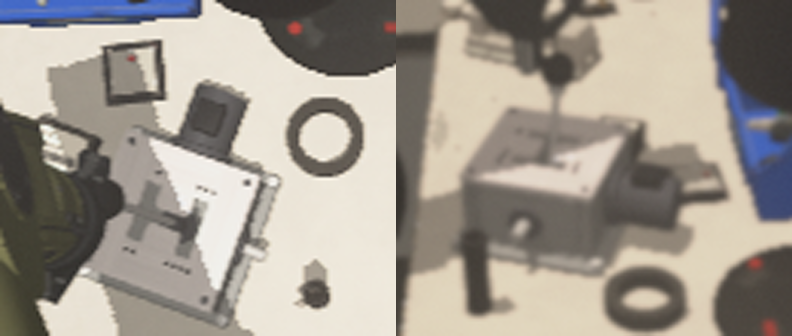

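Call:
step_arm(deltas=[[[0, 0, 2], 0], [[0, 0, 0], 0]])

```text
time_s: 4.5
position: [0.5108, 0.1636, 0.1367]
orientation: [0.121, 0.697, -0.121, 0.697]
ft_force: [-0.9, 0.8, 2.7]
opening: -0.0
```

Call:
step_arm(deltas=[[[0, 0, 1], 0], [[0, 0, 0], 0], [[0, 0, -10], 0], [[0, 0, -20], 0], [[0, 0, -20], 0]])

```text
time_s: 5.0
position: [0.4637, 0.18, 0.1364]
orientation: [0.121, 0.697, -0.121, 0.697]
ft_force: [0.6, 0.7, -0.2]
opening: -0.0001
```

Call:
step_arm(deltas=[[[0, 0, -20], 0], [[0, 0, 0], 0]])

```text
time_s: 5.2
position: [0.4426, 0.1867, 0.1363]
orientation: [0.119, 0.698, -0.121, 0.696]
ft_force: [0.4, -0.9, 0.9]
opening: 0.0001
```

```bash
python3 look.py 4
python3 - <<'E'
from h import *
t=ld("t4.npz");s=ld("s4.npz");crop(t,205,335,150,260,6,"pics/t4.png");crop(s,285,335,125,175,12,"pics/s4.png")
E
```

```text
t 5.2 g now mm [-105.    46.9  136.3] tool delta mm [ 2.2 -0.2 62. ] F gbx [ 0.7 -0.7  0.9]
```

View pics/t4.png

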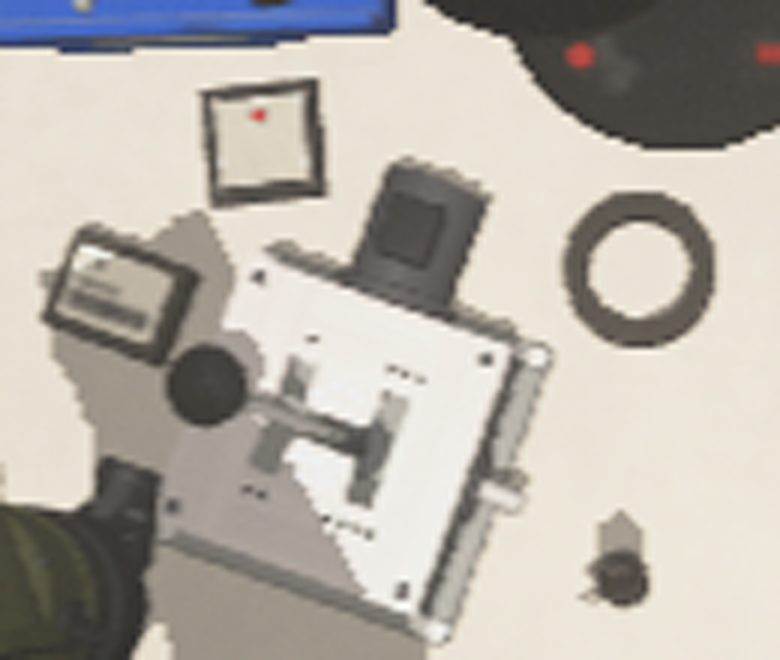

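View pics/s4.png

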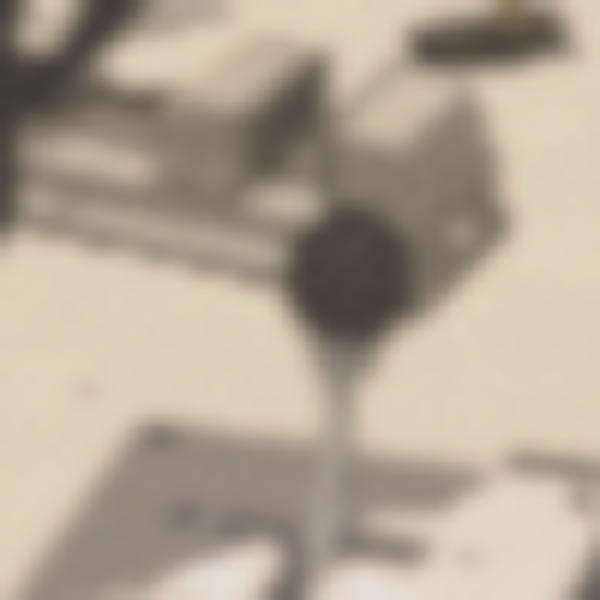

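Run:
```python
from h import *
t=ld("t4.npz");s=ld("s4.npz")
k,e=tri(t,((207.5)/6-.5+205,386.5/6-.5+150),s,(350.5/12-.5+285,273.5/12-.5+125));print(w2g(k),e)
```

```text
[-0.0001927   0.04797228  0.1450265 ] 0.0017913579429815587
```

Call:
step_arm(deltas=[[[0, 25, 0], 0], [[0, 25, 0], 0], [[0, 0, 25], 0], [[0, 0, 30], 0], [[0, 0, 25], 0]])

```text
time_s: 5.8
position: [0.5403, 0.2067, 0.1367]
orientation: [0.121, 0.696, -0.121, 0.697]
ft_force: [-1.1, 0.0, 0.2]
opening: -0.0004
```

Call:
step_arm(deltas=[[[0, 0, 25], 0], [[0, 0, 0], 0]])

```text
time_s: 6.0
position: [0.5658, 0.1974, 0.1365]
orientation: [0.122, 0.695, -0.122, 0.698]
ft_force: [-0.5, -0.5, 0.1]
opening: 0.0
```

Run:
```python
from h import *
need(0,.085,.137)
```

```text
t 6.0 g now mm [  7.3  98.7 136.5] tool delta mm [ -0.6 -13.7  -7.3] F gbx [-0.3 -0.6  0.1]
```

Call:
step_arm(deltas=[[[-3, -8, -7], 0], [[0, -4, 0], 0], [[0, -4, 0], 0], [[0, -4, 0], 0], [[0, -4, 0], 0]])

```text
time_s: 6.5
position: [0.5466, 0.179, 0.1403]
orientation: [0.121, 0.696, -0.12, 0.697]
ft_force: [1.4, 4.4, 3.5]
opening: 0.0
```

Call:
step_arm(deltas=[[[0, -4, 0], 0], [[0, -4, 0], 0], [[0, -4, 0], 0]])

```text
time_s: 6.8
position: [0.5433, 0.1673, 0.1404]
orientation: [0.121, 0.696, -0.12, 0.697]
ft_force: [1.4, 3.3, 2.1]
opening: -0.0
```

```bash
python3 look.py 5
```

```text
t 6.8 g now mm [ -3.6  62.8 140.4] tool delta mm [  6.3 -15.7 -39.4] F gbx [0.2 3.6 2.1]
```

View pics/l5.png

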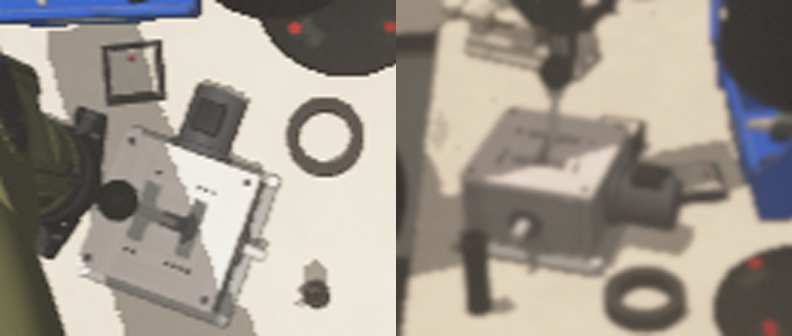

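Call:
step_arm(deltas=[[[0, -4, 0], 0], [[0, -4, 0], 0], [[0, -4, 0], 0], [[0, -4, 0], 0], [[0, -4, 0], 0]])

```text
time_s: 7.4
position: [0.5354, 0.1477, 0.1396]
orientation: [0.121, 0.697, -0.121, 0.697]
ft_force: [0.6, 1.6, 2.4]
opening: -0.0003
```

Call:
step_arm(deltas=[[[0, -4, 0], 0], [[0, -4, 0], 0], [[0, -4, 0], 0], [[0, -4, 0], 0], [[0, -4, 0], 0]])

```text
time_s: 7.9
position: [0.5288, 0.129, 0.1397]
orientation: [0.121, 0.697, -0.121, 0.697]
ft_force: [0.4, 2.0, 1.5]
opening: 0.0002
```

Call:
step_arm(deltas=[[[0, -4, 0], 0], [[0, -4, 0], 0], [[0, -4, 0], 0], [[0, -4, 0], 0], [[0, -4, 0], 0]])

```text
time_s: 8.4
position: [0.5221, 0.1102, 0.1396]
orientation: [0.121, 0.697, -0.121, 0.697]
ft_force: [1.0, 0.9, 0.2]
opening: -0.0004
```

```bash
python3 look.py 6
```

```text
t 8.4 g now mm [ -4.3   1.8 139.6] tool delta mm [  5.6  45.2 -38.6] F gbx [0.6 1.2 0.2]
```

View pics/l6.png

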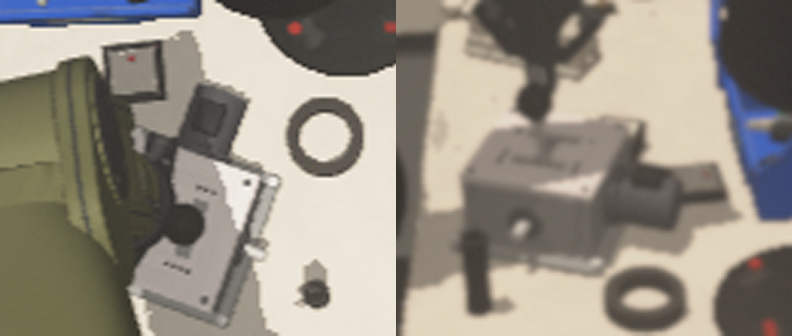

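Knob is in the right half (top crop (184,224), still against the fingers). Continue to the right column.

Call:
step_arm(deltas=[[[0, -4, 0], 0], [[0, -4, 0], 0], [[0, -4, 0], 0], [[0, -3, 0], 0]])

```text
time_s: 8.9
position: [0.5169, 0.0961, 0.1395]
orientation: [0.121, 0.697, -0.121, 0.696]
ft_force: [1.0, 1.7, -1.4]
opening: -0.0001
```

Call:
step_arm(deltas=[[[0, -3, 0], 0], [[0, -2, 0], 0], [[0, 0, 0], 0]])

```text
time_s: 9.2
position: [0.5154, 0.0914, 0.1397]
orientation: [0.121, 0.697, -0.121, 0.697]
ft_force: [0.0, 0.1, -0.0]
opening: -0.0002
```

```bash
python3 look.py 7
python3 - <<'E'
from h import *
t=ld("t7.npz");s=ld("s7.npz");crop(t,205,335,150,260,6,"pics/t7.png");crop(s,285,335,125,175,12,"pics/s7.png")
E
```

```text
t 9.2 g now mm [ -4.2 -18.1 139.7] tool delta mm [  5.7  65.1 -38.7] F gbx [-0.   0.2 -0. ]
```

View pics/t7.png

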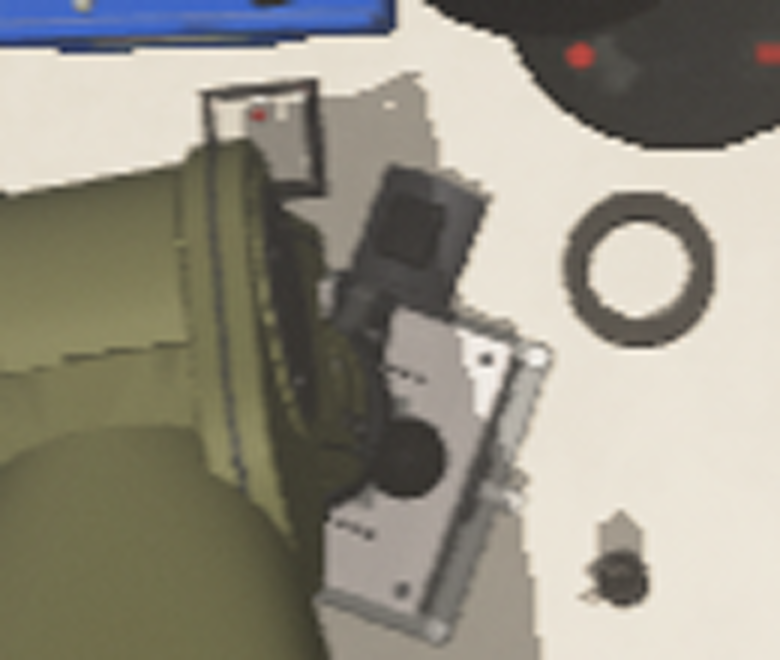

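View pics/s7.png

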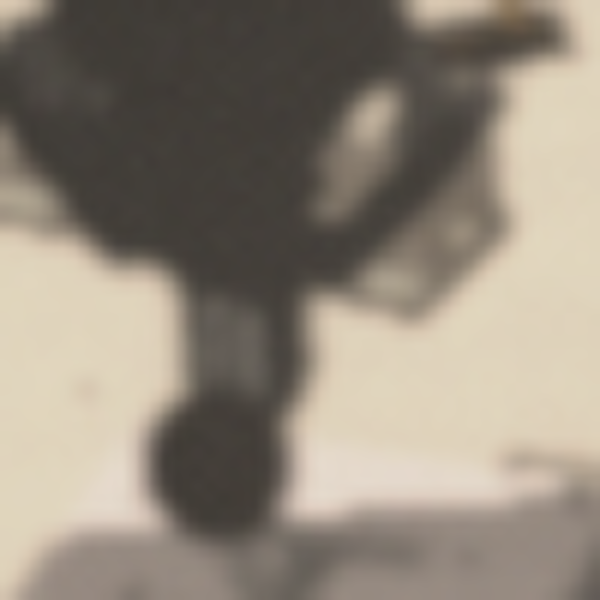

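Run:
```python
from h import *
t=ld("t7.npz");s=ld("s7.npz")
k,e=tri(t,((406.5)/6-.5+205,457.5/6-.5+150),s,(219.5/12-.5+285,469.5/12-.5+125));print(w2g(k),e)
```

```text
[-0.00022294 -0.04487226  0.14424809] 0.0010419320473833784
```

Call:
step_arm(deltas=[[[0, -2, 0], 0], [[0, -2, 0], 0], [[0, 0, 0], 0]])

```text
time_s: 9.6
position: [0.5143, 0.0878, 0.1397]
orientation: [0.121, 0.697, -0.121, 0.697]
ft_force: [0.4, 1.6, -0.7]
opening: 0.0002
```

Call:
step_arm(deltas=[[[0, 10, 0], 0], [[0, 20, 0], 0], [[0, 0, -25], 0], [[0, 0, -30], 0], [[0, 0, -20], 0]])

```text
time_s: 10.1
position: [0.4523, 0.142, 0.1396]
orientation: [0.12, 0.697, -0.121, 0.696]
ft_force: [0.5, 0.3, -0.6]
opening: -0.0
```

Call:
step_arm(deltas=[[[0, 0, 0], 0], [[2, -25, 0], 0], [[2, -25, 0], 0], [[0, -5, 0], 0], [[0, 0, 0], 0]])

```text
time_s: 10.6
position: [0.4362, 0.0893, 0.136]
orientation: [0.121, 0.696, -0.121, 0.697]
ft_force: [-0.5, 0.1, 0.2]
opening: 0.0002
```

```bash
python3 look.py 8
python3 - <<'E'
from h import *
t=ld("t8.npz");s=ld("s8.npz");crop(t,205,335,150,260,6,"pics/t8.png");crop(s,285,335,125,175,12,"pics/s8.png")
need(-.06,-.048,.136)
E
```

```text
t 10.6 g now mm [-78.  -46.9 136. ] tool delta mm [ 2.1 93.9 35. ] F gbx [-0.5 -0.1  0.2]
t 10.7 g now mm [-77.9 -45.9 136.1] tool delta mm [ 0.1 -2.1 17.9] F gbx [ 1.6 -0.2 -0.7]
```

View pics/t8.png

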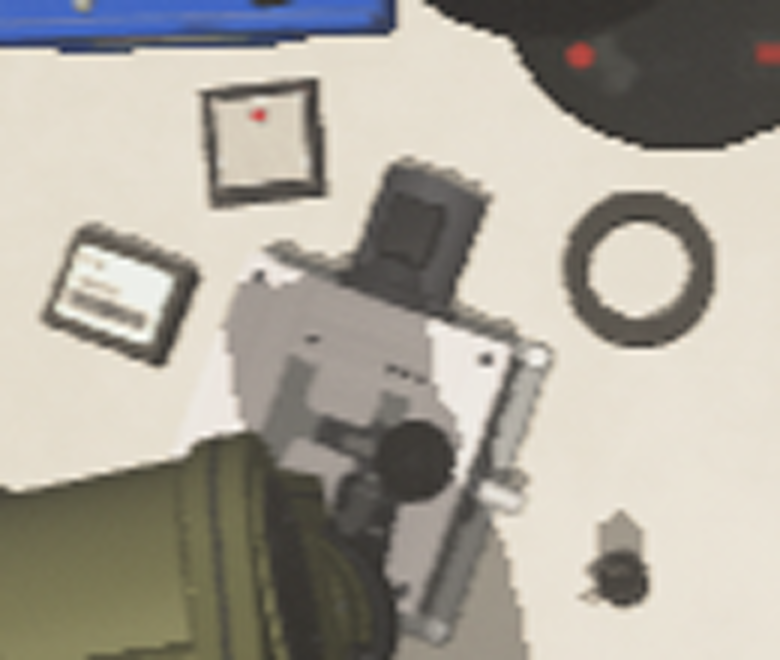

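View pics/s8.png

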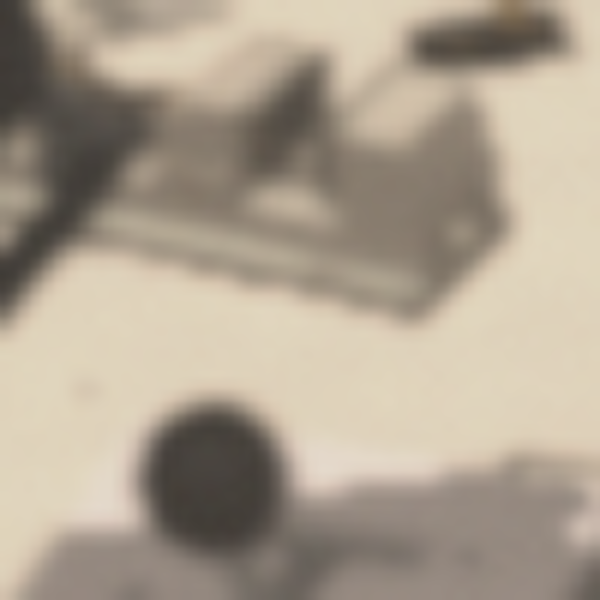

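Call:
step_arm(deltas=[[[3, -3, 12], 0], [[0, 0, 12], 0], [[0, 0, 10], 0], [[0, 0, 4], 0], [[0, 0, 4], 0]])

```text
time_s: 11.2
position: [0.4745, 0.0725, 0.1326]
orientation: [0.121, 0.697, -0.121, 0.697]
ft_force: [1.0, -0.1, -0.6]
opening: -0.0001
```

Call:
step_arm(deltas=[[[0, 0, 4], 0], [[0, 0, 4], 0], [[0, 0, 4], 0], [[0, 0, 4], 0]])

```text
time_s: 11.6
position: [0.4886, 0.0672, 0.1327]
orientation: [0.121, 0.697, -0.121, 0.696]
ft_force: [-1.4, -1.0, 1.6]
opening: -0.0002
```

```bash
python3 look.py 9
```

```text
t 11.6 g now mm [-21.3 -49.9 132.7] tool delta mm [ -1.3  97.  -21.5] F gbx [-1.  -1.4  1.6]
```

View pics/l9.png

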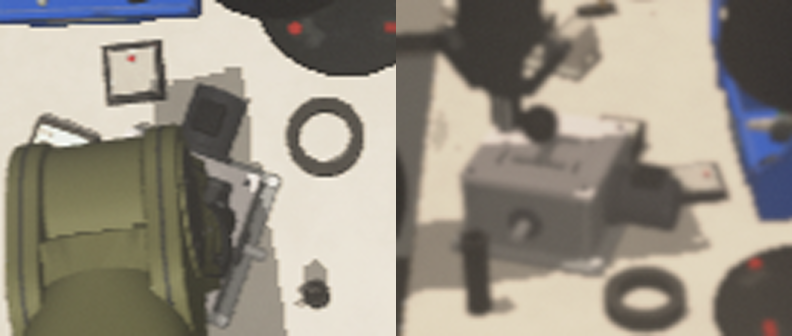

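Knob is moving forward ahead of the fist (side crop (540,124)). Keep pushing forward.

Call:
step_arm(deltas=[[[0, 0, 4], 0], [[0, 0, 4], 0], [[0, 0, 4], 0], [[0, 0, 4], 0]])

```text
time_s: 12.1
position: [0.5042, 0.0619, 0.1326]
orientation: [0.121, 0.697, -0.121, 0.697]
ft_force: [-1.0, 1.0, -0.4]
opening: -0.0001
```

Call:
step_arm(deltas=[[[0, 0, 4], 0], [[0, 0, 4], 0], [[0, 0, 3], 0]])

```text
time_s: 12.4
position: [0.5146, 0.0582, 0.1326]
orientation: [0.121, 0.697, -0.121, 0.697]
ft_force: [-1.7, 0.0, -1.7]
opening: 0.0001
```

```bash
python3 look.py 10
```

```text
t 12.4 g now mm [  6.3 -49.6 132.6] tool delta mm [ -1.4  96.7 -49.1] F gbx [-1.6 -0.6 -1.7]
```

View pics/l10.png

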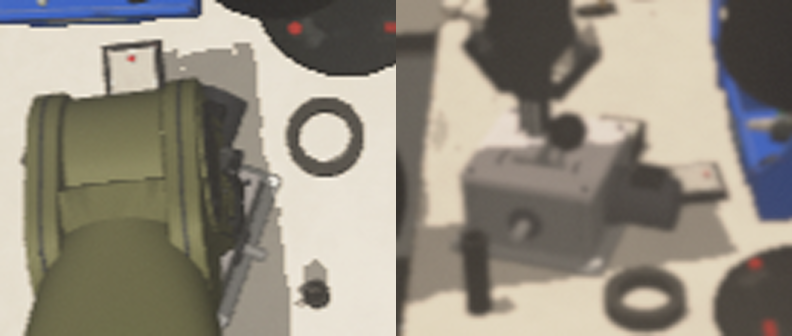

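Call:
step_arm(deltas=[[[0, 0, 2], 0], [[0, 0, 2], 0]])

```text
time_s: 12.7
position: [0.5181, 0.0569, 0.1328]
orientation: [0.121, 0.697, -0.121, 0.697]
ft_force: [-1.6, 0.9, -1.9]
opening: -0.0002
```

Call:
step_arm(deltas=[[[0, 0, 1], 0], [[0, 0, 1], 0]])

```text
time_s: 12.9
position: [0.52, 0.0562, 0.1327]
orientation: [0.121, 0.697, -0.121, 0.697]
ft_force: [-1.5, 1.3, -1.3]
opening: -0.0003
```

Call:
step_arm(deltas=[[[0, 0, 1], 0], [[0, 0, 0], 0]])

```text
time_s: 13.1
position: [0.521, 0.0559, 0.1328]
orientation: [0.121, 0.697, -0.121, 0.697]
ft_force: [-0.8, -0.4, -0.8]
opening: 0.0
```

Call:
step_arm(deltas=[[[0, 0, 1], 0], [[0, 0, 1], 0]])

```text
time_s: 13.3
position: [0.522, 0.0554, 0.1325]
orientation: [0.121, 0.697, -0.12, 0.696]
ft_force: [-4.0, 1.9, 0.3]
opening: -0.0006
```

Call:
step_arm(deltas=[[[0, 0, 1], 0], [[0, 0, 1], 0]])

```text
time_s: 13.5
position: [0.5228, 0.0551, 0.1322]
orientation: [0.121, 0.698, -0.12, 0.695]
ft_force: [-6.2, 2.0, 0.8]
opening: -0.0002
```

```bash
python3 look.py 11;python3 - <<'E'
from h import *
s=ld("s11.npz");crop(s,285,335,125,175,12,"pics/s11.png")
E
```

```text
t 13.5 g now mm [ 15.  -49.8 132.2] tool delta mm [ -1.5  96.9 -57.8] F gbx [-6.5 -0.2  0.8]
```

View pics/s11.png

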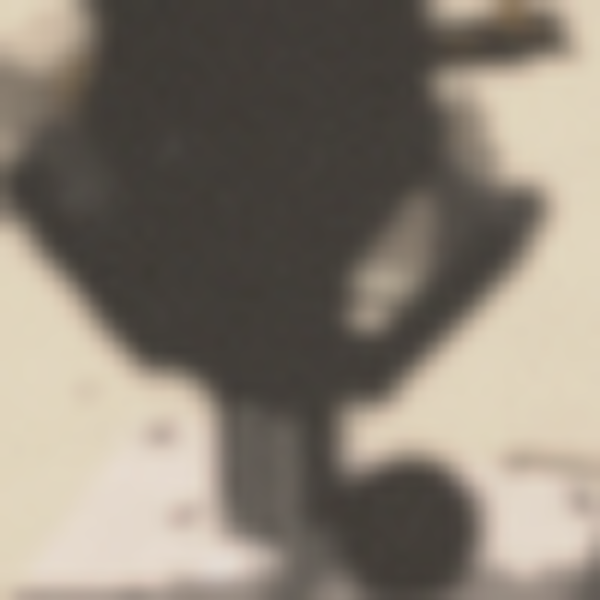

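Call:
step_arm(deltas=[[[0, 0, 1], 0], [[0, 0, 0], 0]])

```text
time_s: 13.8
position: [0.5231, 0.055, 0.1322]
orientation: [0.121, 0.699, -0.12, 0.695]
ft_force: [-6.1, 3.0, 0.3]
opening: -0.0002
```

Call:
step_arm(deltas=[[[0, 0, -5], 0], [[0, 0, -15], 0], [[0, 0, -25], 0], [[0, 0, -30], 0], [[0, 0, -30], 0]])

```text
time_s: 14.3
position: [0.4277, 0.0895, 0.1333]
orientation: [0.121, 0.695, -0.121, 0.698]
ft_force: [0.4, 0.1, 0.3]
opening: -0.0
```

Call:
step_arm(deltas=[[[-25, 0, -20], 0], [[-25, 0, 0], 0], [[-25, 0, 0], 0], [[0, -45, 0], 0], [[0, -45, 0], 0]])

```text
time_s: 14.8
position: [0.3802, 0.0108, 0.2095]
orientation: [0.119, 0.694, -0.12, 0.699]
ft_force: [0.3, -0.2, 0.5]
opening: -0.0001
```

Call:
step_arm(deltas=[[[0, -45, 0], 0], [[0, -45, 0], 0], [[0, -45, 0], 0], [[0, 0, 0], 0], [[0, 0, 0], 0]])

```text
time_s: 15.3
position: [0.3329, -0.1172, 0.2084]
orientation: [0.122, 0.695, -0.122, 0.698]
ft_force: [0.7, 1.1, 0.7]
opening: -0.0004
```

```bash
python3 look.py 12
python3 - <<'E'
from h import *
t=ld("t12.npz");s=ld("s12.npz");crop(t,205,335,150,260,6,"pics/t12.png");crop(s,260,390,125,235,6,"pics/s12.png")
E
```

```text
t 15.3 g now mm [-105.4 -276.1  208.4] tool delta mm [ 74.4 323.3  61.5] F gbx [0.3 1.2 0.7]
```

View pics/t12.png

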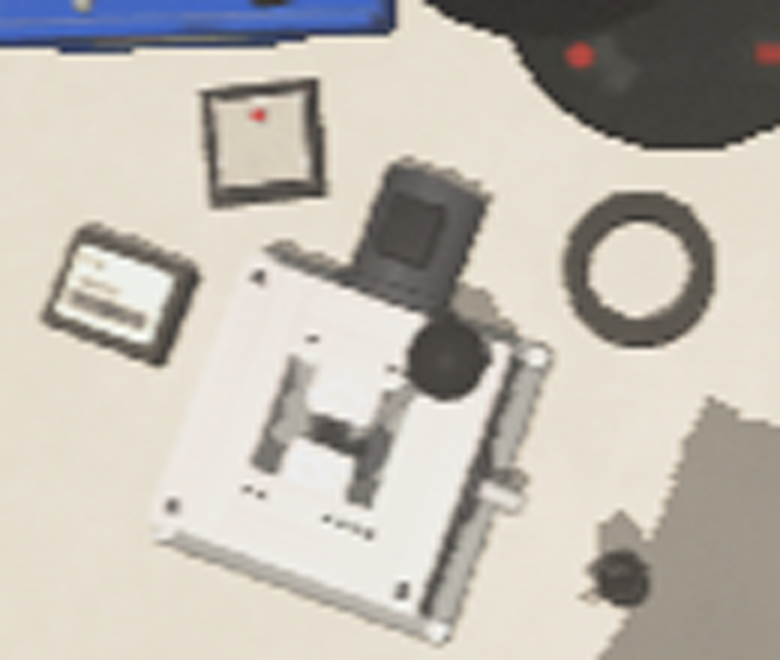

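View pics/s12.png

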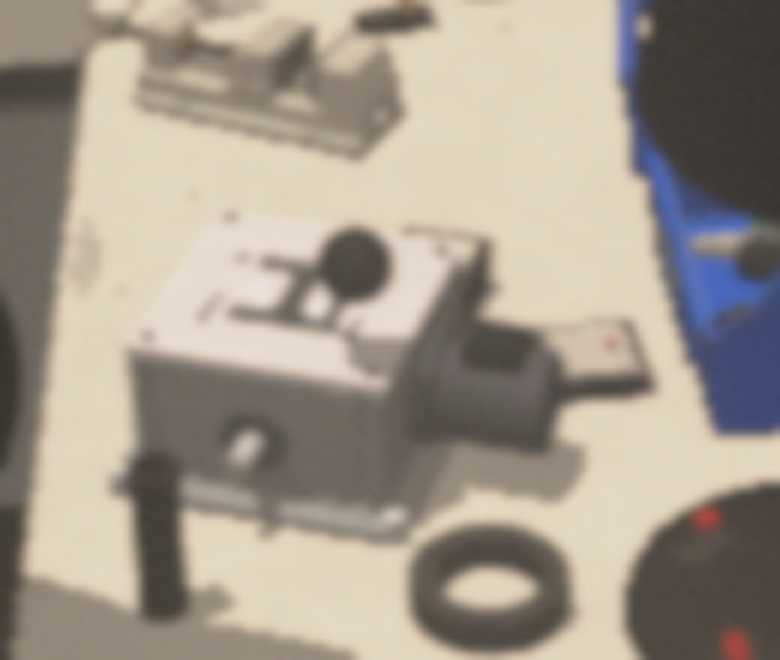

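Run:
```python
from h import *
t=ld("t12.npz");s=ld("s12.npz")
k,e=tri(t,((448.5)/6-.5+205,359.5/6-.5+150),s,(354.5/6-.5+260,264.5/6-.5+125));g=w2g(k);print(g,e,"fore",np.arcsin(g[0]/.125),"across",np.arctan2(-g[1],g[2]-.03))
a=ld("top0.npz")["frame"].astype(int);d=np.abs(a-t["frame"]).max(2)>60;print(np.argwhere(d[150:260,205:335])[:, ::-1].min(0),np.argwhere(d[150:260,205:335])[:, ::-1].max(0))
```

```text
[ 0.04632171 -0.04640501  0.13696731] 0.0007328445413906162 fore 0.37962661940023357 across 0.4093210661451236
[26 47] [129 109]
```

```bash
python3 -c "
from bench import r
print(r.sign_off())"
```

```text
the job is handed in; nothing more can be done
None
```

The gearbox is in third gear, and I've handed the job in. With the fingers shut and only pushing, I moved the knob forward from just inside slot 2 to neutral, across to the right column, then forward into slot 3. It never went towards slot 4.

- **Fully home:** the force against the slot end rose to about 6–7 N. After I backed off, two-view triangulation put the knob at x +46, y −46 and z 137 mm in gearbox axes. That is fore about 0.38 and across about 0.41. The fore figure is slightly past the nominal 0.36 stop, within the roughly 2 mm calibration error.
- **Surroundings:** the box, stage, tape roll and tall post look unmoved in the last images. I did not take a close-up of the items farther to the right, though the hand went nowhere near them while low. A picture comparison meant to confirm this told me nothing, because the arm's shadow showed up as a change.
- **Finish:** the hand was about 0.3 m clear of the lever, with no contact force beyond sensor noise, at 15.3 s of the 59 s allowed.

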